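Square a wood specimen in the corner stop, then lay it on the measuring stage

ROBOT

A 6-joint arm with a two-finger parallel gripper is mounted at the origin on the work surface. World frame = base frame: x ahead of the robot, y to its left, z up, the work surface at z = 0. Lengths are in m, angles in rad, forces in N, time in s.
With the tool pointing down it reaches from about 0.275 to 0.875 m from the base axis. Payload 12.5 kg.
Tool frame: the origin (TCP) lies on the centre line of the jaws, within the pads' length; the fingertips stand r.finger_overhang ahead of it and the grasp point (between the pads) lies 3 mm ahead of it (r.finger_overhang is the distance from the TCP to the fingertips, in m); z points along the fingers, y is the line along which they close (so a half turn about z gives the same grasp; the last joint's range is limited). The gripper opens to 85 mm and grips with 20 to 120 N. Pads are 22 mm wide; open, the fingers measure 114 mm over their backs; the gripper's body (76 mm by 85 mm) begins 54 mm behind the grasp point. The pads swing forward as they close: fully open they stand 13 mm farther back than shut.
Start: joints at [-1.299, 0.351, 1.652, -0, 1.139, -0.085], TCP at [0.192, -0.515, 0.253] pointing down, gripper open.
Joint ranges: [-2.75, 2.75], [-0.79, 2.1], [0.01, 2.65], [-1.57, 4.71], [0.07, 3.14], [-2.87, 2.87]. Speed limits (rad/s): [2.22, 2.22, 2.79, 3.14, 3.14, 3.14].

INTERFACE

Orientations are given as a unit quaternion [x, y, z, w].
In Python, from cell import r, optics gives the robot as it stands. The module is installed in compiled form; this text tells all that it offers. Calls block until the motion is done:
- r.move_to(position, orientation): joint-space move of the TCP to a pose.
- r.move_linear(position, rot=None, vel=0.15): straight line of the TCP; rot=None keeps the orientation; vel is the mean speed in m/s.
- r.set_joints(angles): joint-space move.
- r.set_gripper(opening, squeeze=None): opening from 0.0 (shut) to 1.0 (fully open); squeeze is the grip in N (None keeps the last); returns when the fingers have stopped.
- r.sleep(seconds).
- r.inverse_kinematics(position, orientation): joint angles nearest the present ones, or None.
- optics.get_image(name): name is "scene" or "side" or "wrist"; returns a dict with "pixels" (384x512x3 uint8, red, green, blue), "depth" (384x512 float32, m along the optical axis (not along the pixel's ray), 0 where there is no reading), "fx", "fy", "cx", "cy" (pixels), "camera_from_world" (4x4, takes a point from world to camera coordinates); the wrist camera has in their place "mount" (4x4, takes a point from camera to tool coordinates, whose origin is the TCP and whose axes are the flange's). Camera axes: x right, y down, z forward; pixel columns grow to the right and rows downward; lengths in m; the calibration is good to about 2 mm. A picture is of the moment at which its call begins: read the wrist's pose just before it.
A pose or a line that the arm cannot do raises r.PlanningError and nothing moves.
- r.hand_in(): hands the job in; it is judged then, once.
Readings, each from a call of its own:
- r.current_t(): time.
- r.current_q(): joint angles.
- r.current_qvel(): joint speeds.
- r.current_effort(): joint torques, N m.
- r.current_tool_pos(): TCP position.
- r.current_ee_rot(): TCP orientation.
- r.current_contact_force(): force on the tool from outside, world axes, zero at the start.
- r.current_torque(): the same for the moment, N m.
- r.current_opening(): opening from 0.0 (shut) to 1.0 (fully open).
- r.current_finger_force(): force on a finger pad.
Only numpy, scipy, OpenCV 4.12 (cv2) and the standard library are available. Lean on these libraries where they do the work, as an engineer would, in place of code of your own. Each camera call takes 0.05 s, during which the arm holds its last target. There are 200 camera calls.

TASK

Push the wooden specimen, without lifting it, across the squaring board until it lies flush and fully home in the corner against both metal fences, and back away from it there. Then grip it across its middle at the gap in the long fence, lift it straight up out of the corner and lay it (do not drop it) flat on the raised bed of the measuring stage, lengthwise and centred on it, and let go. Keep the specimen from falling off the board and leave the things around alone.

Things in the scene. Friction and masses are not known exactly. Their poses are not given: they have to be found in the camera images.
- specimen: Wooden specimen block, 45 mm (own x) by 140 mm (own y, its length) by 20 mm high, a paler core strip with dark growth rings along the middle of its top; 80 to 130 g. Origin at the centre of its underside. It lies loose on the squaring board, its length within 25 degrees of the board's y axis.
- board: Fixed plywood squaring board, 220 mm (own x) by 280 mm (own y), 12 mm thick, origin at the centre of its underside on the bench; turned up to 15 degrees. Two aluminium fences, 10 mm high above its top (half the specimen's height) and 16 mm thick, make an inside corner at its far left (+x, +y); its other two sides are open.
- long_fence (a point): Top edge of the long fence's inner face, at the middle of its finger gap (board x +80, y +50 mm, 22 mm above the bench); axes as the board's. The fence runs along y from 175 mm before to 70 mm beyond this point; the gap reaches 32 mm before and 26 mm beyond it, its far edge bevelled.
- end_stop (a point): Middle of the top edge of the end stop's inner face (board x +58, y +120 mm, 22 mm above the bench); axes as the board's. The stop is 76 mm long in x, 38 mm each way.
- corner_home (a point): Point on the board's top face (12 mm above the bench) where the specimen's origin lies when it is fully home in the corner; axes as the board's (board x +57.5, y +50 mm). The specimen's length is then along y, its +x long side on the long fence and its +y end on the end stop; the middle of the finger gap is level with it in y.
- stage: Fixed traversing measuring stage: dark steel base 110 mm (own x) by 200 mm (own y) by 18 mm high, a grey carriage 85 by 180 mm up to 30 mm, on it a bare steel bed 60 by 155 mm whose top is 42 mm above the bench. A black hand drum (40 mm diameter) sticks out at the -y end to y = -134 mm, lower than the bed. Origin at the centre of its underside.
- bed_top (a point): Centre of the bed's top face, 42 mm above the bench; y axis along the bed's length. The specimen's origin belongs here, its length along y (either way round).
- glue_jar: Bystander: upright jar, 48 mm diameter, 60 mm high, origin under its centre.
- sanding_block: Bystander: cork sanding block, 70 by 112 mm, 34 mm high, origin under its centre.
- offcut_tray: Bystander: empty white tray, 90 by 140 mm, 30 mm high, origin under its centre.
Things that resemble listed ones, but are neither listed nor needed, are in the scene too. Of the things like the specimen, leave any that is orange or white; of the rest the larger one is meant.

How it is judged:
By the outcome, as a careful person would: the job done as asked, in the order asked, and still so for the second after the job is handed in, with the robot touching nothing.
It also fails if it takes over 67 s, if anything falls off the work surface, if the arm or the gripper's body presses on something with over 40 N, if the wrist force passes 120 N, or if a joint passes its speed limit or range.

## Working session

There is one attempt and no reset: what is moved stays moved. The work goes in short steps, each a Python script; the robot and the scene stay as the last script left them, time stands still between calls to the robot, and variables do not carry over. Pictures are saved under pics/ and viewed, at most 10 in all, crops included, and the job is handed in when it is done.

```bash
mkdir -p pics; cat > h.py <<'E'
import numpy as np, cv2
from cell import r, optics
def save(im,n): cv2.imwrite(f'pics/{n}.png',cv2.cvtColor(im,cv2.COLOR_RGB2BGR))
E
python3 - <<'E'
from h import *
a=optics.get_image("scene");b=optics.get_image("side")
np.savez('s0.npz',**{k:np.array(v) for k,v in a.items()});np.savez('d0.npz',**{k:np.array(v) for k,v in b.items()})
save(cv2.resize(a["pixels"],(800,600)),'scene0');save(cv2.resize(b["pixels"],(800,600)),'side0')
for i in (a,b):
  T=np.linalg.inv(i["camera_from_world"]);print(T.round(3),i["fx"],i["cx"],i["cy"])
print(r.finger_overhang,r.current_t(),r.current_ee_rot(),optics.get_image("wrist")["mount"])
E
```

```text
[[ 0.225  0.844 -0.487  1.157]
 [ 0.974 -0.196  0.111 -0.208]
 [-0.002 -0.499 -0.867  1.221]
 [ 0.     0.     0.     1.   ]] 426.7586268858997 255.3481090257536 198.87185007487915
[[-0.78  -0.494  0.384 -0.046]
 [-0.625  0.6   -0.499  0.637]
 [ 0.016 -0.629 -0.777  1.118]
 [ 0.     0.     0.     1.   ]] 463.4923321533995 256.7424431939867 200.0948498533026
0.022 0.1 [ 9.84132766e-01  1.77432878e-01 -2.66813192e-05 -5.21041159e-04] [[-8.62889377e-04 -9.65162194e-01 -2.61650901e-01  6.73319577e-02]
 [ 9.99999532e-01 -7.18370953e-04 -6.47979760e-04  2.73361477e-05]
 [ 4.37443160e-04 -2.61651338e-01  9.65162363e-01 -1.21990972e-01]
 [ 0.00000000e+00  0.00000000e+00  0.00000000e+00  1.00000000e+00]]
```

View pics/scene0.png

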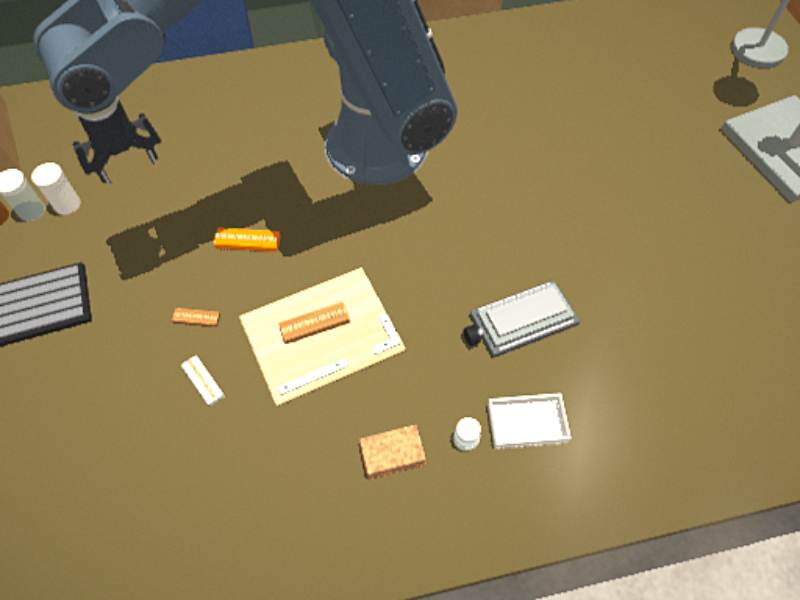

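View pics/side0.png

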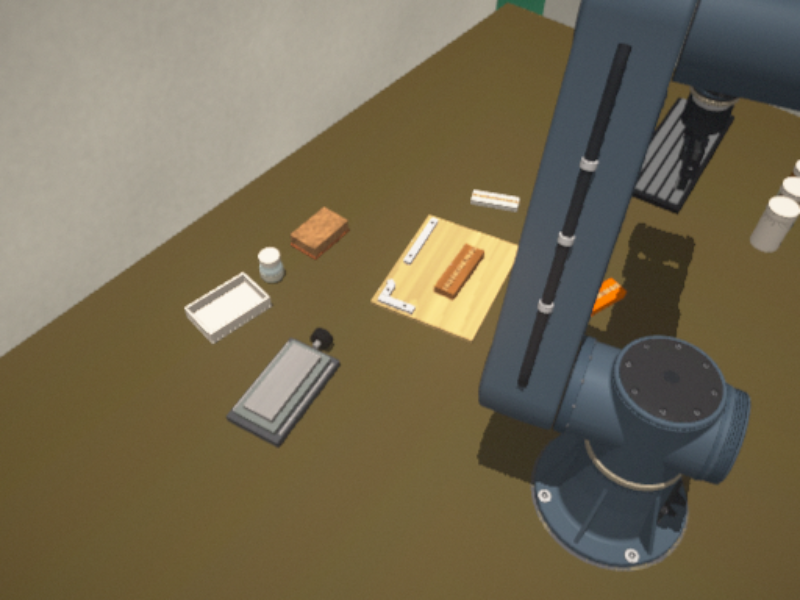

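The pictures show four specimen-like things in the scene view: brown on the board (315,322), small brown (196,317), orange (247,239) and white (203,380). The one on the board fits, as it is the larger of the two that are neither orange nor white. The board is at (322,335), the stage at (525,318), the jar at (467,433), the cork block at (392,451) and the tray at (529,421).

```bash
cat >> h.py <<'E'
def cast(i,uv,z,T=None):
    "pixels -> world points on plane z; T = world_from_camera"
    if T is None: T=np.linalg.inv(i["camera_from_world"])
    uv=np.atleast_2d(uv).astype(float)
    d=np.c_[(uv[:,0]-i["cx"])/i["fx"],(uv[:,1]-i["cy"])/i["fy"],np.ones(len(uv))]@T[:3,:3].T
    return T[:3,3]+d*((z-T[2,3])/d[:,2])[:,None]
def blobs(m,amin=40):
    cs,_=cv2.findContours(m.astype(np.uint8),cv2.RETR_EXTERNAL,cv2.CHAIN_APPROX_NONE)
    return sorted([c[:,0] for c in cs if cv2.contourArea(c)>amin],key=len,reverse=True)
def rect(P):
    "min-area rect of xy points (m): centre, (long, short), heading of long axis in (-90,90] deg"
    (cx,cy),(w,h),a=cv2.minAreaRect((P[:,:2]*1000).astype(np.float32))
    if w<h: w,h,a=h,w,a+90
    a=(a+90)%180-90
    return np.array([cx,cy]),(w,h),a
E
python3 - <<'E'
from h import *
for n,zs in(('s0',1),('d0',0)):
    i=dict(np.load(n+'.npz'));p=i["pixels"];hsv=cv2.cvtColor(p,cv2.COLOR_RGB2HSV)
    s=512/800
    for name,(u,v) in dict(board=(265,330),spec=(300,330),bed=(530,308),cork=(392,451),smallbrown=(196,317),bench=(450,250)).items() if zs else dict(board=(430,300),spec=(450,280),bed=(285,380)).items():
        print(n,name,hsv[int(v*s),int(u*s)],p[int(v*s),int(u*s)])
    H,S,V=cv2.split(hsv)
    m=((H>=14)&(H<=30)&(V>150)&(S>60)&(S<200))
    for c in blobs(m,300)[:3]:
        print(' board?',rect(cast(i,c,.012)),c.mean(0))
    m=((H<=13)&(S>120)&(V>60))
    for c in blobs(m,60)[:5]: print(' brown?',rect(cast(i,c,.032)),c.mean(0))
    m=((S<60)&(V>110))
    for c in blobs(m,100)[:8]: print(' grey?',rect(cast(i,c,.042)),c.mean(0))
i=dict(np.load('s0.npz'));save(cv2.resize(i["pixels"][165:265,145:375],(800,348),interpolation=cv2.INTER_CUBIC),'crop0')
E
```

```text
s0 board [ 29  43 255] [255 254 212]
s0 spec [ 15 158 244] [244 170  93]
s0 bed [ 18  10 247] [247 243 237]
s0 cork [ 18 121 248] [248 200 130]
s0 smallbrown [ 23 106 253] [253 229 148]
s0 bench [ 21 119 154] [154 133  82]
 board? (array([429.52270508,  67.56878662]), (1165.04638671875, 1080.4683837890625), -54.81397247314453) [280.80624071 213.6986627 ]
 board? (array([  47.58281708, -344.91751099]), (656.6773681640625, 295.46990966796875), -74.81834697723389) [154.61290323 103.01433692]
 brown? (array([ 496.98931885, -229.70217896]), (133.25164794921875, 9.170303344726562), -81.86347103118896) [202.48780488 211.41463415]
 grey? (array([1039.72363281,  188.1950531 ]), (643.818115234375, 135.2010955810547), 76.98174285888672) [407.74232082 365.40102389]
 grey? (array([ 506.19247437, -220.7983551 ]), (271.4582824707031, 211.9755096435547), -77.13589191436768) [205.53583618 215.95221843]
 grey? (array([-535.3348999 , -679.79541016]), (349.28594970703125, 192.79122924804688), -55.10501480102539) [61.39449541 18.50917431]
 grey? (array([257.86669922, 965.85754395]), (258.35528564453125, 
[... 1365 characters left out ...]
 [379.63758389 240.89261745]
 grey? (array([  420.29373169, -1624.15527344]), (276.0973205566406, 118.89682006835938), 20.914213180541992) [481.78378378   4.99324324]
 grey? (array([549.90527344, 202.7711792 ]), (179.890869140625, 89.92984771728516), -80.42721271514893) [179.75524476 245.77622378]
 grey? (array([  24.64612198, -834.24298096]), (346.0855712890625, 65.62438201904297), -88.50533950328827) [499.88321168 132.10218978]
 grey? (array([753.05297852, 143.18423462]), (146.69204711914062, 111.21334838867188), 81.86034393310547) [145.04958678 196.44628099]
 grey? (array([494.40805054, 198.09103394]), (169.64511108398438, 8.187662124633789), -80.0496940612793) [195.35789474 255.07368421]
```

View pics/crop0.png

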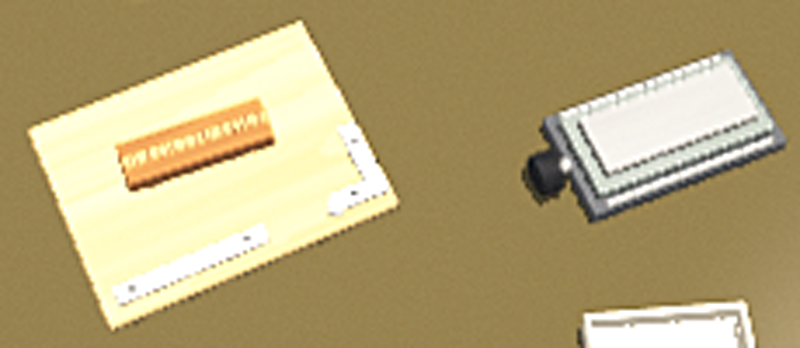

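The enlarged crop confirms the brown block on the board (crop 195,143). The board measures 285 x 222 mm, which fits. Next I look from near with the wrist camera over the board and the stage.

```bash
cat >> h.py <<'E'
from scipy.spatial.transform import Rotation as Ro
def down(psi): return (Ro.from_euler('z',psi,degrees=True)*Ro.from_quat([1,0,0,0])).as_quat()
def look(name):
    T=np.eye(4);T[:3,:3]=Ro.from_quat(r.current_ee_rot()).as_matrix();T[:3,3]=r.current_tool_pos()
    i=optics.get_image("wrist");i["T"]=T@i["mount"]
    np.savez(name+'.npz',**{k:np.array(v) for k,v in i.items()});return i
def zmap(i):
    v,u=np.mgrid[:384,:512];d=i["depth"]
    P=np.stack([(u-i["cx"])/i["fx"]*d,(v-i["cy"])/i["fy"]*d,d],-1)@i["T"][:3,:3].T+i["T"][:3,3]
    P[d==0]=np.nan;return P
E
python3 - <<'E'
from h import *
yb=np.array([np.cos(np.radians(102.7)),np.sin(np.radians(102.7))])
c=np.array([.492,-.219])+.05*yb
r.move_to([*c,.36],down(102.7));a=look('wb')
r.move_to([.545,.25,.36],down(99.6));b=look('ws')
save(np.vstack([a["pixels"],b["pixels"]])[::1],'w_tmp');save(np.hstack([cv2.resize(x["pixels"],(400,300)) for x in(a,b)]),'w0')
print(r.current_t(),a["fx"],a["cx"],a["cy"])
for i in(a,b):
    P=zmap(i);z=P[...,2]*1000;print(np.histogram(z[np.isfinite(z)],bins=np.arange(-6,60,3)))
    for lo,hi in((7,17),(17.5,26.5),(27.5,37)):
        for c in blobs((z>lo)&(z<hi),150)[:3]:
            print(lo,hi,[np.round(x,1) for x in rect(cast(i,c,(lo+hi)/2e3,i["T"]))],c.mean(0).round())
    for c in blobs((z>37.5)&(z<50),150)[:2]: print('bed',[np.round(x,1) for x in rect(cast(i,c,.042,i["T"]))],c.mean(0).round())
E
```

```text
3.5083 292.86845998954436 257.6210539198516 193.95559788864514
(array([    3, 16191, 97439,  4128,  1678,  2415, 17409,  1514,  1778,
        2219,   611,   276,  1643,  3490,  1133,    87,    23,    22,
          48,    56,    53]), array([-6, -3,  0,  3,  6,  9, 12, 15, 18, 21, 24, 27, 30, 33, 36, 39, 42,
       45, 48, 51, 54, 57]))
7 17 [array([ 494. , -218.8]), array([277.6, 219.6]), np.float64(-77.4)] [258. 178.]
7 17 [array([774.9,  99.5]), array([72.2, 48.1]), np.float64(-8.4)] [497.  20.]
7 17 [array([765.5,  82.7]), array([93.1, 44.5]), np.float64(-8.6)] [474.  33.]
17.5 26.5 [array([ 227.2, -338.5]), array([140.5,  45.2]), np.float64(72.4)] [ 87. 221.]
17.5 26.5 [array([ 591. , -251.6]), array([141.4,  16.9]), np.float64(-77.4)] [311. 218.]
17.5 26.5 [array([ 529.6, -102.5]), array([79.3, 59.2]), np.float64(12.6)] [303. 113.]
27.5 37 [array([ 474.6, -228.1]), array([140. ,  44.9]), np.float64(-81.6)] [245. 191.]
27.5 37 [array([ 773.7, -132.9]), array([109.9,  74.9]), np.float64(-88.2)] [445. 174.]
27.5 37 [array([752.1,  67.9]), array([88. , 35.7]), np.float64(-32.9)] [483.  29.]
(array([     2,  18451, 117093,   5218,   1230,    361,    444,    327,
         1332,    840,    247,    419,   2303,    128,    119,    446,
         3373,     47,      6,      2,      0]), array([-6, -3,  0,  3,  6,  9, 12, 15, 18, 21, 24, 27, 30, 33, 36, 39, 42,
       45, 48, 51, 54, 57]))
7 17 [array([502.2, -87.6]), array([145.8,  36.7]), np.float64(12.2)] [205. 324.]
17.5 26.5 [array([557.9, 182.5]), array([231. , 108.7]), np.float64(-80.4)] [258. 194.]
27.5 37 [array([555. , 199.4]), array([176.8,  84.6]), np.float64(-80.4)] [258. 187.]
27.5 37 [array([775.2, 158.3]), array([90.9, 89.7]), np.float64(-8.5)] [392. 226.]
bed [array([554.9, 199.7]), array([154.2,  60. ]), np.float64(-80.5)] [258. 190.]
bed [array([575. ,  79.2]), array([25. , 22.1]), np.float64(9.4)] [257. 263.]
```

View pics/w0.png

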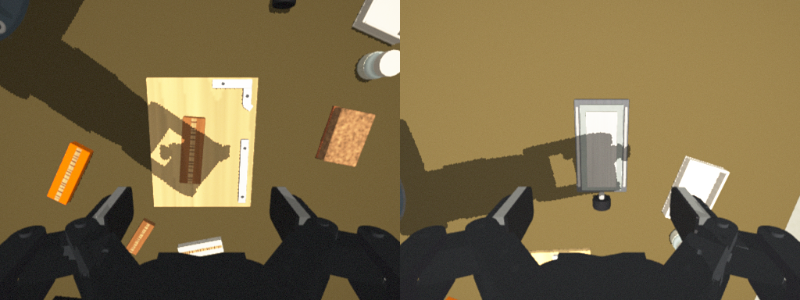

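The board is at (494,-219) mm, yaw 12.6°. The specimen is at board (-21,-5), yaw -4°, and the bed is at (555,200), yaw 9.5°. All sizes match. I push +x first with the two open fingers, which squares the specimen, and stop short of the fence.

```bash
cat >> h.py <<'E'
BY=12.6; BO=np.array([.494,-.2188])
RB=Ro.from_euler('z',BY,degrees=True).as_matrix()[:2,:2]
def B(x,y,z): return [*(BO+RB@np.array([x,y])/1000),z]
def toB(p): return RB.T@(np.asarray(p)[:2]-BO)*1000
def fB():
    f=np.array(r.current_contact_force());return np.r_[RB.T@f[:2],f[2]]
def spec(i,lo=27.5,hi=37):
    "specimen pose in board frame from the height map"
    z=zmap(i)[...,2]*1000
    for c in blobs((z>lo)&(z<hi),150):
        q=rect(cast(i,c,.032,i["T"]))
        if abs(q[1][0]-140)<8 and abs(q[1][1]-45)<6: print('spec board',toB(q[0]/1000).round(1),'yaw',round((q[2]-BY)%180-90,2),np.round(q[1],1))
E
python3 - <<'E'
from h import *
r.move_to(B(-72,-5,.12),down(BY));r.move_linear(B(-72,-5,.048),vel=.1)
r.sleep(.2);f0=fB();print(f0.round(1))
z=.048
while z>.024:
    z-=.002;r.move_linear(B(-72,-5,z),vel=.03);f=fB()-f0
    if abs(f[2])>2.5: break
print('touch z',z,f.round(1),r.current_t(),r.current_opening())
z+=.004
r.move_linear(B(-72,-5,z),vel=.05);np.save('zopen.npy',z)
r.move_linear(B(50-22.5-11,-5,z),vel=.06);print(fB().round(1))
r.move_linear(B(0,-5,z),vel=.1);r.move_linear(B(0,-5,.15),vel=.25)
# look / next station
r.move_to(B(55,0,.36),down(BY+90));i=look('w1');spec(i);print(r.current_t())
E
```

```text
[-0.2 -0.4  0.1]
touch z 0.02399999999999998 [-0.3  0.   0.3] 9.5833 1.0020809712584724
[ 0.3 -0.5  0.3]
spec board [51.3 -3.7] yaw 0.02 [139.5  44.8]
13.8083
```

```bash
cat >> h.py <<'E'
def guard(a,b,z,ax,lim=6,step=1.,vel=.03):
    "push from board point a to b in steps, stop when |force along axis ax| > lim"
    a,b=np.array(a,float),np.array(b,float);n=int(np.ceil(np.linalg.norm(b-a)/step));f0=fB()
    for k in range(1,n+1):
        p=a+(b-a)*k/n;r.move_linear(B(*p,z),vel=vel);f=fB()-f0
        if abs(f[ax])>lim: break
    print('guard end',p,f.round(1),'t',r.current_t());return p
E
python3 - <<'E'
from h import *
r.set_gripper(0.);z=.039
r.move_to(B(51.3,-104,.12),down(BY+90));r.move_linear(B(51.3,-104,z),vel=.12)
r.move_linear(B(51.3,-36,z),vel=.06);print(fB().round(1))
p=guard((51.3,-36),(51.3,-26),z,1)
r.move_linear(B(51.3,p[1]-15,z),vel=.1);r.move_linear(B(51.3,p[1]-15,.12),vel=.25)
r.move_to(B(55,30,.36),down(BY+90));i=look('w2');spec(i);print(r.current_t())
E
```

```text
[-0.7  1.   0.3]
guard end [ 51.3 -31. ] [ 0.4 -8.5 -1. ] t 18.9583
spec board [51.7 49.3] yaw 0.11 [138.6  44.9]
20.775
```

```bash
python3 - <<'E'
from h import *
r.set_gripper(1.);z=.028
r.move_to(B(4,48,.12),down(BY));r.move_linear(B(4,48,z),vel=.12)
r.move_linear(B(17,48,z),vel=.06)
p=guard((17,48),(29,48),z,0)
r.move_linear(B(4,48,z),vel=.1);r.move_linear(B(4,48,.12),vel=.25)
r.set_gripper(0.);z=.039
r.move_to(B(57.5,-46,.12),down(BY+90));r.move_linear(B(57.5,-46,z),vel=.12)
p=guard((57.5,-36),(57.5,-26),z,1)
r.move_linear(B(57.5,p[1]-15,z),vel=.1);r.move_linear(B(57.5,p[1]-15,.12),vel=.25)
r.set_gripper(1.)
r.move_to(B(57.5,50,.30),down(BY+90));i=look('w3');spec(i);print(r.current_t(),r.current_opening())
save(cv2.resize(i["pixels"][60:300,130:450],(800,600)),'w3')
E
```

```text
guard end [24. 48.] [-11.2  -2.9   5.6] t 25.9667
guard end [ 57.5 -31. ] [-1.7 -8.2 -1.7] t 31.4
spec board [57.3 49.8] yaw -0.06 [139.1  44.9]
33.8417 1.0002445007728458
```

View pics/w3.png

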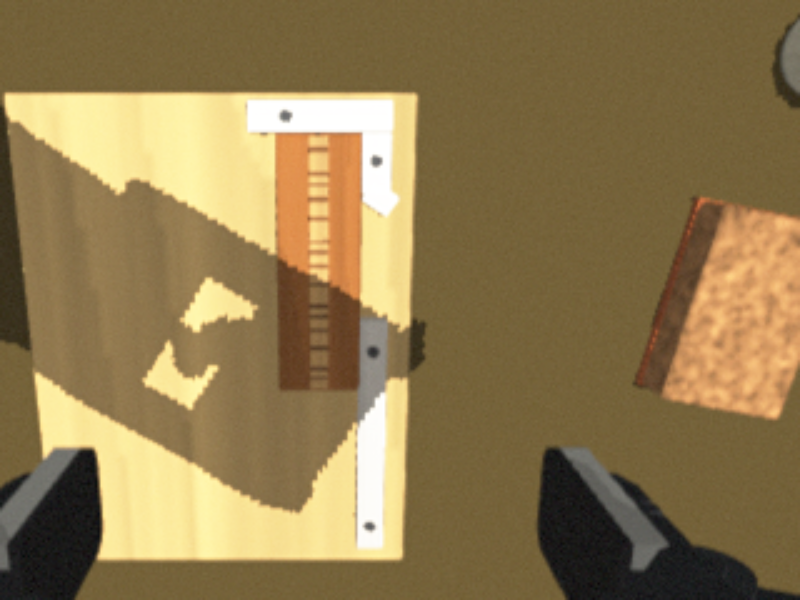

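The picture shows the specimen at (320,262), flush against the end stop (320,117) and the long fence (375,350), with the finger gap beside its middle. Next I grip and lift.

```bash
python3 - <<'E'
from h import *
z=.033
r.move_linear(B(57.4,50,.10),vel=.25);r.move_linear(B(57.4,50,z),vel=.08)
print(fB().round(1))
r.set_gripper(.3,50);r.sleep(.2);print('grip',r.current_opening(),r.current_finger_force(),fB().round(1))
f0=fB();r.move_linear(B(57.4,50,.06),vel=.06);r.move_linear(B(57.4,50,.17),vel=.2)
print('lift',r.current_opening(),r.current_finger_force(),(fB()-f0).round(1),r.current_t())
i=look('w4');save(i["pixels"],'w4')
E
```

```text
[0.1 0.4 0.4]
grip 0.5098462288513865 51.57568573951721 [-9.7 -0.4  9.9]
lift 0.5105508628004027 52.04808533191681 [  9.7   0.5 -10.9] 37.7417
```

View pics/w4.png

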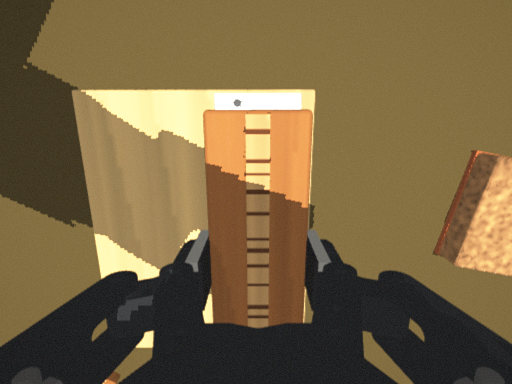

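The block is held straight between the fingers (260,220). Next I lay it on the bed.

```bash
python3 - <<'E'
from h import *
c=[.5549,.1997];q=down(99.5)
r.move_to([*c,.17],q);r.move_linear([*c,.075],vel=.15);r.move_linear([*c,.067],vel=.05);r.sleep(.2)
f0=fB();z=.067
while z>.0605:
    z-=.0005;r.move_linear([*c,z],vel=.02);f=fB()-f0
    if f[2]>2.5: break
print('down',z,f.round(1),r.current_t())
r.set_gripper(.75);r.sleep(.1);r.set_gripper(1.);r.move_linear([*c,.12],vel=.1);r.move_linear([*c,.30],vel=.3)
i=look('w5');zz=zmap(i)[...,2]*1000
for n,lo,hi,h in(('spec',56,70,.062),('bed+',37,70,.042)):
    for k in blobs((zz>lo)&(zz<hi),150)[:2]: print(n,[np.round(x,1) for x in rect(cast(i,k,h,i["T"]))])
save(cv2.resize(i["pixels"][40:280,130:450],(800,600)),'w5');print(r.current_t())
E
```

```text
down 0.063 [-1.6  0.9  7.4] 42.425
spec [array([556.1, 200. ]), array([138. ,  44.9]), np.float64(-80.5)]
bed+ [array([555. , 198.9]), array([154.3,  60. ]), np.float64(-80.4)]
bed+ [array([575.1,  78.9]), array([27. , 23.3]), np.float64(9.5)]
44.725
```

View pics/w5.png

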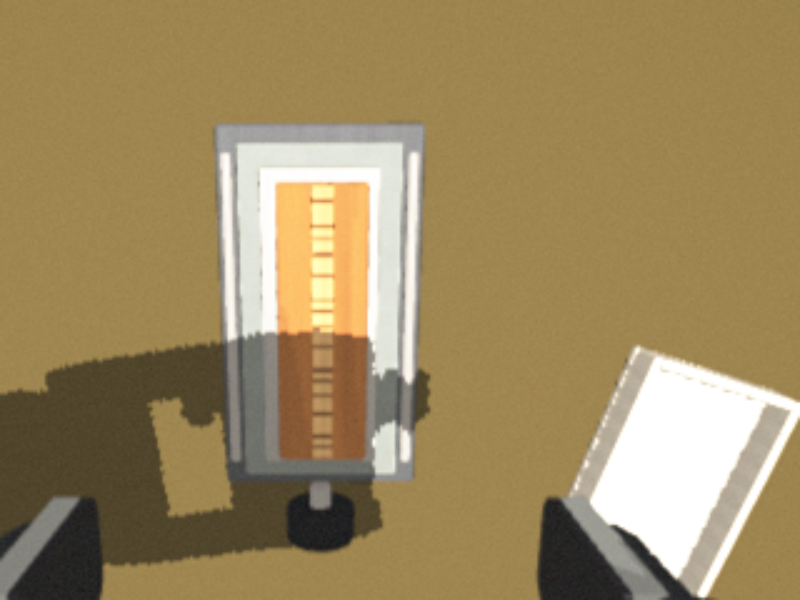

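The block lies flat on the bed (322,320), within about 1 mm of centre and aligned, and the gripper is clear of it.

```bash
python3 -c "
from h import *
print(r.hand_in())"
```

```text
the job is handed in; nothing more can be done
None
```

I pushed the specimen home into the corner, lifted it out at the gap, laid it flat on the bed within about 1 mm of centre and aligned, and handed the job in at about 45 s; no verdict was returned.

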